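# Find the rocking corner of a plate and shim it

## Task

The drilled plate rocks on its four riser blocks because one block is too low: gently press down on its corners in turn to find the one that dips. Then slide the tapered shim, thin end first, in between that block and the plate until it is just snug, so that the plate is level and stands on it too, and let go of it. Last, press that corner once more, as firmly as before, to prove that it now stands firm; leave the shim in and do not shift the plate or disturb the other things.

Things in the scene. Friction and masses are not known exactly. Their poses are not given: they have to be found in the camera images.
- plate: Loose ground steel plate, 100 (x) x 100 (y) x 12 (z) mm, about 0.95 kg, with a 30 mm hole in the middle and four small holes. It lies level on four fixed steel riser blocks, its underside 20 mm above the worktop. Origin: centre of its underside; z up. Keep every push on plate or shim under 35 N.
- corner_1 (a point): Press point on the plate's top, at plate x +42, y +42 mm. Over the low block the plate starts to tip at about 3.5 to 5 N here and, pressed with 7 to 9 N, sinks 1.5 to 4 mm until it meets that block; let go, it comes back level. The other corners do not give.
- corner_2 (a point): Press point at plate x +42, y -42 mm. Under each corner lies a block 30 (plate x) x 72 (plate y) mm, parallel to the plate, its centre at plate x = +-33, y = +-66 mm: 20 mm of its length is under the plate, 52 mm stands out as a ledge beyond the plate's y edge.
- corner_3 (a point): Press point at plate x -42, y +42 mm. Three blocks are 20 mm high and carry the plate; the fourth is 2.5 to 4.5 mm lower; which of the four varies.
- corner_4 (a point): Press point at plate x -42, y -42 mm. The shim goes in along the plate's y axis, flat on the low block's ledge, on that block's centre line, from outside towards the plate; let go of, so that it lies flat, a push of 2.5 to 4 N on the back of its tab seats it snugly (more shifts the plate); it stays by friction.
- shim: Loose steel tapered shim, 54 x 22 mm, about 70 g, on the worktop. Origin: underside, below the middle of its upright grip tab (18 long x 14 wide x 42 mm high, at the thick end; grasp it across the 14 mm, along the shim's y). x points to the thin end: the taper runs from x = +9 mm (6 mm thick) to x = +45 mm (1.5 mm thick), slope 1 in 8; flat underside.
- shim_nose (a point): Middle of the lower edge of the shim's thin end, 45 mm ahead of the shim's origin.
- loupe: Bystander: black loupe, 37 mm across, 40 mm high, standing on the worktop. Origin: centre of its underside.
- dial_gauge: Bystander: dial gauge lying on the blue mat, 97 x 56 x 20 mm. Origin: centre of its underside.
- spacer_block: Bystander: small drilled steel block 20 x 50 x 25 mm near the front edge. Origin: centre of its underside.
- bearing: Bystander: ball bearing, 26 mm across, 8 mm high, lying flat. Origin: centre of its underside.

How it is judged (in metres and radians):
On the way, in this order (a step that is already met when the one before it is completed fails the run):
1. the low corner has been pressed down until the plate tips (over 0.02 rad) (angle between plate's own z axis and vertical above 0.02 rad and contact force between the fingers and plate above 1 N), for 0.1 s.
2. the shim's thin end is at least 4 mm in under the plate, the plate level, the shim let go (z of shim_nose in the frame of plate below 0.001 m and y of shim_nose in the frame of plate between -0.046 and 0.046 m and angle between plate's own z axis and vertical below 0.012 rad and contact force between the fingers and shim below 0.05 N), for 0.2 s.
3. the shimmed corner is pressed again (over 5 N, within 40 mm of the shim's thin end) and stays firm: the shim bears over 1 N and the plate level (contact force between the fingers and plate above 5 N and horizontal distance between the grasp point and shim_nose below 0.04 m and contact force between shim and plate above 1 N and angle between plate's own z axis and vertical below 0.01 rad), for 0.1 s.
At the end, for the whole second after the job is handed in: The shim's thin end is at least 4 mm in under the plate's edge at the low corner and bears on the plate (over 0.2 N), let go and at rest; the plate is level within 0.012 rad and within 15 mm of where it lay (contact force between shim and plate above 0.2 N and angle between plate's own z axis and vertical below 0.012 rad and distance of plate from where it was at the start of the episode below 0.015 m and linear speed of shim below 0.01 m/s and z of shim_nose in the frame of plate below 0.001 m and y of shim_nose in the frame of plate between -0.046 and 0.046 m); the robot touches nothing.
It fails at once if plate pressed with over 35 N (contact force between the fingers and plate above 35 N).
It fails at once if shim rammed against the plate with over 35 N (contact force between shim and plate above 35 N).
It fails at once if plate shifted by over 20 mm (distance of plate from where it was at the start of the episode above 0.02 m).
It fails at once if a bystander moved by over 20 mm (distance of any of loupe, dial_gauge, spacer_block, bearing from where it was at the start of the episode above 0.02 m).
It also fails if it takes over 72 s, if anything falls off the work surface, if the arm or the gripper's body presses on something with over 40 N, if the wrist force passes 120 N, or if a joint passes its speed limit or range.

## Robot

A 6-joint arm with a two-finger parallel gripper is mounted at the origin on a cart in front of the work surface, level with it; the furniture and walls round the work are solid. World frame = base frame: x ahead of the robot, y to its left, z up, the work surface at z = 0. Lengths are in mm, angles in rad, forces in N, time in s.
With the tool pointing down it reaches from about 400 to 925 mm from the base axis. Payload 12.5 kg.
Tool frame: the origin (TCP) lies midway between the tips of the shut fingers; the grasp point (between the pads) lies 19 mm behind it (env.tcp_to_grasp is the distance from the TCP to the grasp point, in mm); z points along the fingers, y is the line along which they close (so a half turn about z gives the same grasp; the last joint's range is limited). The gripper opens to 95 mm and grips with 3 to 60 N. Pads are 20 mm wide; open, the fingers measure 119 mm over their backs; the gripper's body (75 mm by 180 mm) begins 59 mm behind the grasp point.
Start: joints at [-1.362, 0.491, 1.559, -0, 1.092, -0.106], TCP at [193.54, -594.297, 214.661] pointing down, gripper open.
Joint ranges: [-3.1, 3.1], [-0.84, 2.19], [0.05, 2.79], [-1.13, 4.28], [0.06, 2.93], [-2.69, 2.69]. Speed limits (rad/s): [2.22, 2.22, 2.79, 3.14, 3.14, 3.14].

## Interface

Orientations are given as [roll, pitch, yaw] about the fixed x, y, z axes, in that order (R = Rz(yaw) Ry(pitch) Rx(roll)).
In Python, from cell import env gives the robot as it stands. The module is installed in compiled form; this text tells all that it offers.
- The arm moves only by the tool step_arm, never from a script. Its argument "plan" is a list that holds one entry, the list of rows, each a list of 5 numbers: the shift along the tool's x, y, z in mm, then the turn about the tool's z in degrees, then the opening, from -1 (shut) to 1 (fully open). A call has 1 to 8 rows; each row is the pose to reach, as a shift and turn from the pose commanded when the call began, along the tool's axes at that moment; what a row does not reach only later rows make up. A row lasts 1/12 s, in which the tool goes at most 41.7 mm and 7.16 degrees, less where a joint would pass 70% of its speed; a pose out of reach is approached as far as the arm can. A call with a gripper value outside its range is refused whole. The fingers move at their own pace and stop on an object; the grip force is fixed at half the most. Time passes only in rows, so rows that repeat a pose let the fingers close. It gives the time, the measured TCP pose, the force, the opening and the grip force at its end, in the units of the state.
- env.state(): the state, without advancing time (a new reading comes with each control period).
- env.read_camera(name): name is "scene" or "side" or "wrist"; returns the picture (400x640x3 uint8, blue, green, red); there is no depth.
- env.get_calibration(name): a dict with "K" (3x3 intrinsics, pixels), "extrinsics" (4x4, takes a point from world to camera coordinates). Camera axes: x right, y up, looking along -z (the intrinsics and any distortion apply to the point x, -y, -z); pixel columns grow to the right and rows downward; lengths in mm; the calibration is good to about 2 mm. A picture is of the moment at which its call begins: read the wrist's pose just before it. get_calibration takes no time and is no camera call; for the wrist camera it gives the pose at the moment of the call.
- env.job_done(): hands the job in; it is judged then, once.
The state is a dict: "t": time; "joints": joint angles; "qvel": joint speeds; "tau": joint torques, N m; "eef_pos": TCP position; "tcp_rot": TCP orientation; "ft_force": force on the tool from outside, world axes, zero at the start; "moment": the same for the moment, N m; "opening": opening from 0.0 (shut) to 1.0 (fully open); "grip_force": force on a finger pad.
Only numpy, scipy, OpenCV 4.12 (cv2) and the standard library are available. Lean on these libraries where they do the work, as an engineer would, in place of code of your own. Each camera call takes 0.05 s, during which the arm holds its last target. There are 200 camera calls.

## Working session

There is one attempt and no reset: what is moved stays moved. The work goes in short steps, Python scripts to look and compute and a tool call to move; the robot and the scene stay as the last step left them, time stands still between calls to the robot, and variables do not carry over. Pictures are saved under pics/ and viewed, at most 10 in all, crops included, and the job is handed in when it is done.

Besides the shell and the picture viewer there is one more tool, called after "Request:" as a command line: name --argument value ..., lists and objects as JSON in quotes. step_arm: Moves the arm, as the interface text tells. Its arguments: {"type":"object","properties":{"plan":{"type":"array"}},"required":["plan"]}

```bash
mkdir -p pics; python3 - <<'E'
from cell import env
import cv2, numpy as np
for n in("scene","side"):
    cv2.imwrite(f"pics/{n}0.png",env.read_camera(n))
    c=env.get_calibration(n); print(n,np.round(c["K"],1).tolist(),np.round(c["extrinsics"],3).tolist(), [k for k in c])
s=env.state(); print(s)
E
```

```text
scene [[374.8, 0.0, 319.4], [0.0, 374.8, 197.0], [0.0, 0.0, 1.0]] [[-0.696, -0.718, -0.015, 482.519], [0.327, -0.335, 0.884, -125.391], [-0.639, 0.61, 0.468, -674.918], [0.0, 0.0, 0.0, 1.0]] ['K', 'extrinsics']
side [[478.3, 0.0, 317.3], [0.0, 478.3, 205.0], [0.0, 0.0, 1.0]] [[-0.902, -0.432, 0.026, 542.421], [0.223, -0.412, 0.883, -47.244], [-0.37, 0.802, 0.468, -1236.716], [0.0, 0.0, 0.0, 1.0]] ['K', 'extrinsics']
{'t': 0.1, 'joints': array([-1.36163965e+00,  4.91480325e-01,  1.55942840e+00,  8.94860136e-06,
        1.09168540e+00, -1.05641614e-01]), 'qvel': array([-0.00038604, -0.00080441, -0.00181761, -0.00034624,  0.00217146,
       -0.00128305]), 'tau': array([ 2.15963140e-03, -6.13623190e+01, -2.58604324e+01,  6.93844096e-02,
        4.70457750e-02, -5.28116004e-05]), 'eef_pos': array([ 193.46617853, -594.06011532,  214.11821908]), 'tcp_rot': array([-3.14059760e+00, -1.13493638e-04,  3.14794104e-01]), 'ft_force': array([0.03986789, 0.30154112, 0.35140406]), 'moment': array([ 0.01461295, -0.00145412,  0.00674371]), 'grip_force': 0.0, 'opening': 0.9977919209267745}
```

View pics/scene0.png

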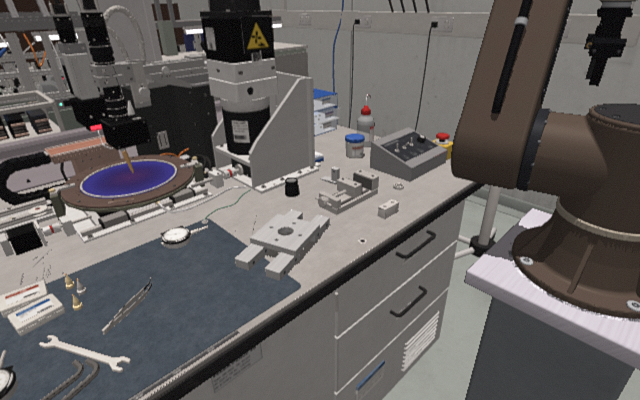

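View pics/side0.png

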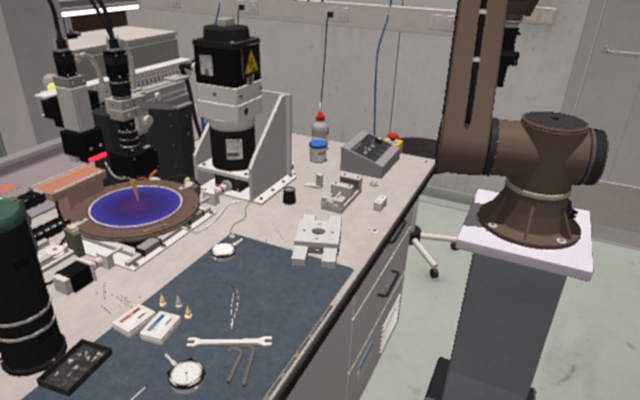

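The scene view shows the plate at about (287,232), its hole at (286,231). The shim is probably the part with the upright tab at (335,178), beside a vise-like fixture. I'll enlarge both views.

```bash
cat > h.py <<'E'
from cell import env
import cv2, numpy as np
def ray(n,u,v,c=None):
    c=c or env.get_calibration(n); E=np.array(c["extrinsics"]);K=np.array(c["K"])
    d=np.linalg.inv(K)@[u,v,1]; d=np.array([d[0],-d[1],-d[2]])
    R=E[:3,:3]; return -R.T@E[:3,3], R.T@d
def px(n,u,v,z,c=None):
    o,d=ray(n,u,v,c); return np.round(o+d*(z-o[2])/d[2],1)
def proj(n,p,c=None):
    c=c or env.get_calibration(n); E=np.array(c["extrinsics"]);K=np.array(c["K"])
    q=E[:3,:3]@p+E[:3,3]; q=K@[q[0],-q[1],-q[2]]; return q[:2]/q[2]
E
python3 - <<'E'
from h import *
a=cv2.imread("pics/scene0.png")[160:280,230:410]; b=cv2.imread("pics/side0.png")[165:270,270:400]
a=cv2.resize(a,None,fx=4,fy=4,interpolation=cv2.INTER_CUBIC)
cv2.imwrite("pics/a.png",a)
for u,v,z in[(286,231,32),(335,180,0),(292,194,0),(363,240,0),(388,214,0),(175,236,0),(398,186,0)]:print(px("scene",u,v,z))
print(px("side",319,230,32),px("side",374,231,0),px("side",380,207,0))
cv2.imwrite("pics/w0.png",env.read_camera("wrist"));c=env.get_calibration("wrist");print(c)
E
```

```text
[438.9 337.1  32. ]
[578.2  52.7  -0. ]
[599.  187.4   0. ]
[341.  218.4   0. ]
[367.5  99.2   0. ]
[629.1 482.2   0. ]
[435.4 -34.8   0. ]
[438.7 332.9  32. ] [338.7 224.4   0. ] [366.9  96.9   0. ]
{'K': array([[338.52521134,   0.        , 318.17390307],
       [  0.        , 338.52521134, 196.4561126 ],
       [  0.        ,   0.        ,   1.        ]]), 'extrinsics': array([[ 3.09326275e-01, -9.50955963e-01,  1.11527771e-04,
        -6.25155826e+02],
       [ 9.19013556e-01,  2.98905926e-01, -2.57039552e-01,
         2.87441997e+01],
       [ 2.44399958e-01,  7.96115825e-02,  9.66400878e-01,
        -3.90957313e+02],
       [ 0.00000000e+00,  0.00000000e+00,  0.00000000e+00,
         1.00000000e+00]])}
```

View pics/a.png

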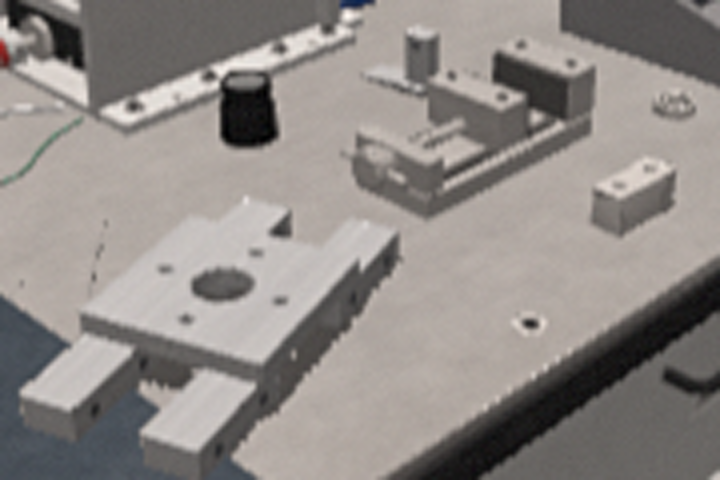

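View pics/w0.png

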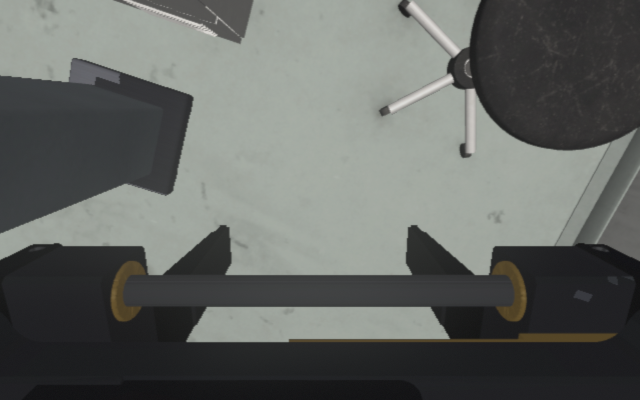

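```bash
python3 - <<'E'
from h import *
f=lambda x,y,z:px("scene",230+(x+.5)/4-.5,160+(y+.5)/4-.5,z)
for n,x,y,z in[("L",80,316,32),("B",268,362,32),("R",360,262,32),("hole",222,284,32),("h1",186,319,32),("h2",165,269,32),("h3",256,253,32),("h4",281,300,32),("ledgeL",22,394,20),("ledgeB",142,434,20),("ledgeB2",205,450,20),("ledgeR",400,232,20),("shimtab",421,93,0),("shimnose",364,75,0),("shimnoseb",372,85,0)]:print(n,f(x,y,z))
c=env.get_calibration("wrist");E=np.array(c["extrinsics"]);C=-E[:3,:3].T@E[:3,3];s=env.state()
print(C-s["eef_pos"],E[2,:3])
E
```

```text
L [467.9 402.8  32. ]
B [376.3 364.1  32. ]
R [407.4 275.9  32. ]
hole [441.2 337.5  32. ]
h1 [429.9 368.8  32. ]
h2 [472.2 348.7  32. ]
h3 [451.2 306.9  32. ]
h4 [409.9 326.5  32. ]
ledgeL [450.1 448.2  20. ]
ledgeB [388.3 427.   20. ]
ledgeB2 [360.3 414.5  20. ]
ledgeR [427.4 226.8  20. ]
shimtab [566.1  65.8   0. ]
shimnose [613.6  72.5   0. ]
shimnoseb [598.3  79.8   0. ]
[ 69.00743832  22.15824985 171.0772389 ] [0.24439996 0.07961158 0.96640088]
```

Request:
step_arm --plan '[[[33,-23,0,0,1],[65,-46,0,0,1],[98,-70,0,0,1],[130,-93,0,0,1],[163,-116,0,0,1],[195,-139,0,0,1],[228,-163,0,0,1],[260,-186,0,0,1]]]'

```text
t: 0.82
eef_pos: [383.9, -335.1, 214.6]
tcp_rot: [-3.142, 0.0, 0.315]
ft_force: [0.9, -0.6, 0.2]
opening: 1.0
grip_force: 0.0
```

Request:
step_arm --plan '[[[27,-19,0,0,0],[54,-39,0,0,-1],[81,-58,0,0,-1],[107,-77,0,0,-1],[134,-96,0,0,-1],[161,-116,0,0,-1],[188,-135,0,0,-1]]]'

```text
t: 1.4
eef_pos: [520.8, -148.7, 214.5]
tcp_rot: [-3.141, 0.0, 0.315]
ft_force: [0.6, -0.6, -0.4]
opening: 0.567
grip_force: 0.0
```

Request:
step_arm --plan '[[[2,-35,0,0,-1],[4,-70,0,0,-1],[6,-105,0,0,-1],[8,-140,0,0,-1],[10,-175,0,0,-1],[11,-210,0,0,-1],[13,-244,0,0,-1]]]'

```text
t: 1.98
eef_pos: [456.0, 87.2, 214.6]
tcp_rot: [3.142, 0.0, 0.315]
ft_force: [0.6, 1.1, 0.7]
opening: 0.073
grip_force: 0.0
```

Request:
step_arm --plan '[[[2,-35,0,0,-1],[4,-70,0,0,-1],[6,-105,0,0,-1],[8,-140,0,0,-1],[10,-175,0,0,-1],[11,-210,0,0,-1],[13,-244,0,0,-1]]]'

```text
t: 2.57
eef_pos: [392.8, 323.3, 214.5]
tcp_rot: [3.141, 0.0, 0.315]
ft_force: [1.3, 1.1, -0.1]
opening: 0.008
grip_force: 0.0
```

```bash
python3 - <<'E'
from h import *
s=env.state();c=env.get_calibration("wrist");np.savez("w1.npz",K=c["K"],extrinsics=c["extrinsics"])
cv2.imwrite("pics/w1.png",env.read_camera("wrist"));print(s["eef_pos"])
E
```

```text
[392.7827401  323.34987982 214.52520352]
```

View pics/w1.png

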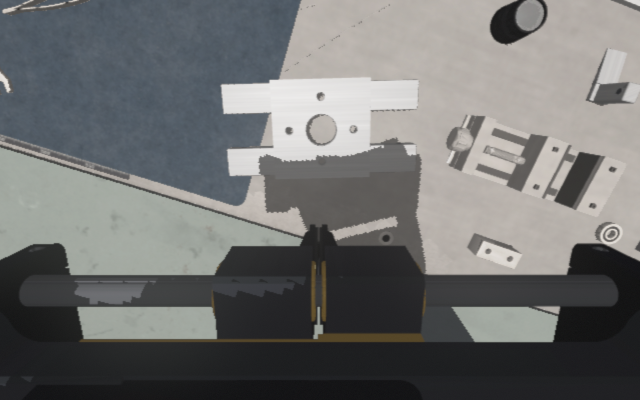

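The wrist view shows the plate nearly square to the tool: hole (321,130), small holes (289,131), (353,129), (321,97), with ledges to the left and right. The shim is at the upper right around (612,75).

```bash
python3 - <<'E'
from h import *
c=dict(np.load("w1.npz"))
P={}
for n,u,v,z in[("hole",321,129.5,32),("hl",289,131,32),("hr",353,129,32),("ht",321,97,32),("TL",271.5,80,32),("TR",370,78,32),("LL1",221.5,86,20),("LL2",223,112,20),("R1",417.5,80,20),("R2",417.5,108,20),("shimA",588,100,0),("tabtop",613,65,42),("tip",318,226,0)]:
    P[n]=px("wrist",u,v,z,c);print(n,P[n])
d=P["hr"]-P["hl"];print("yaw of -plate y",np.arctan2(d[1],d[0]),np.arctan2(d[1],d[0])+np.pi/2)
d=P["TR"]-P["TL"];print(np.arctan2(d[1],d[0])+np.pi/2)
o=P["hole"][:2]; tcp=np.array([392.8,323.3]); yaw=.315
for py in(.315,.345):
  for k,(x,y) in enumerate([(42,42),(42,-42),(-42,42),(-42,-42)],1):
    w=o+[np.cos(py)*x-np.sin(py)*y,np.sin(py)*x+np.cos(py)*y];d=w-tcp
    print(k,w.round(1),"tool",(np.cos(yaw)*d[0]+np.sin(yaw)*d[1]).round(1),(np.sin(yaw)*d[0]-np.cos(yaw)*d[1]).round(1))
im=cv2.imread("pics/w1.png")
E
```

```text
hole [440.9 335.5  32. ]
hl [429.3 366.3  32. ]
hr [451.6 304.4  32. ]
ht [471.3 345.4  32. ]
TL [471.5 397.1  32. ]
TR [503.5 305.   32. ]
LL1 [450.3 446.1  20. ]
LL2 [425.6 438.4  20. ]
R1 [518.1 256.7  20. ]
R2 [492.4 246.1  20. ]
shimA [559.8  66.    0. ]
tabtop [585.  90.  42.]
tip [329.1 302.3   0. ]
yaw of -plate y -1.225011939444497 0.3457843873503996
0.3343998959152539
1 [467.8 388.4] tool 91.5 -38.7
2 [493.8 308.6] tool 91.5 45.3
3 [388.  362.4] tool 7.5 -38.7
4 [414.  282.6] tool 7.5 45.3
1 [466.2 389.2] tool 90.2 -39.9
2 [494.6 310.2] tool 92.8 44.0
3 [387.2 360.8] tool 6.3 -37.4
4 [415.6 281.8] tool 8.8 46.5
```

Request:
step_arm --plan '[[[2,-10,35,-1.4,-1],[4,-20,70,-1.4,-1],[6.5,-38,105,-1.4,-1],[6.5,-38,135,-1.4,-1],[6.5,-38,160,-1.4,-1],[6.5,-38,172,-1.4,-1],[6.5,-38,176,-1.4,-1],[6.5,-38,176,-1.4,-1]]]'

```text
t: 3.28
eef_pos: [387.9, 359.6, 37.7]
tcp_rot: [3.141, 0.002, 0.339]
ft_force: [0.1, 0.4, 0.4]
opening: 0.001
grip_force: 0.0
```

Request:
step_arm --plan '[[[0,0,1.5,0,-1],[0,0,3,0,-1],[0,0,4.5,0,-1],[0,0,5.5,0,-1],[0,0,6,0,-1],[0,0,6,0,-1]]]'

```text
t: 3.78
eef_pos: [388.3, 359.9, 32.8]
tcp_rot: [-3.142, -0.0, 0.339]
ft_force: [0.2, 0.1, 0.2]
opening: 0.006
grip_force: 0.0
```

Request:
step_arm --plan '[[[0,0,0.5,0,-1],[0,0,0.5,0,-1],[0,0,1,0,-1],[0,0,1,0,-1]]]'

```text
t: 4.12
eef_pos: [388.3, 359.9, 32.3]
tcp_rot: [-3.142, -0.001, 0.339]
ft_force: [-1.4, -0.2, 9.3]
opening: 0.006
grip_force: 5.2
```

Request:
step_arm --plan '[[[0,0,0.5,0,-1],[0,0,0.5,0,-1]]]'

```text
t: 4.28
eef_pos: [388.3, 359.9, 32.2]
tcp_rot: [-3.141, -0.001, 0.339]
ft_force: [-3.6, -1.5, 17.5]
opening: 0.005
grip_force: 8.5
```

Request:
step_arm --plan '[[[0,0,-8,0,-1],[0,30,-8,0,-1],[0,60,-8,0,-1],[0,84,-8,0,-1],[0,84,-4,0,-1],[0,84,-2,0,-1],[0,84,-1,0,-1],[0,84,-1,0,-1]]]'

```text
t: 4.95
eef_pos: [416.1, 281.0, 32.3]
tcp_rot: [3.141, -0.0, 0.34]
ft_force: [0.9, -3.5, 4.0]
opening: -0.002
grip_force: 1.9
```

Request:
step_arm --plan '[[[0,0,0.3,0,-1],[0,0,0.5,0,-1],[0,0,0.5,0,-1]]]'

```text
t: 5.2
eef_pos: [416.1, 281.1, 32.3]
tcp_rot: [3.141, -0.001, 0.341]
ft_force: [0.8, -8.8, 12.0]
opening: 0.002
grip_force: 5.9
```

Request:
step_arm --plan '[[[0,0,-8,0,-1],[30,0,-8,0,-1],[60,0,-8,0,-1],[84,0,-8,0,-1],[84,0,-4,0,-1],[84,0,-2,0,-1],[84,0,-0.7,0,-1],[84,0,-0.7,0,-1]]]'

```text
t: 5.87
eef_pos: [494.2, 308.7, 32.2]
tcp_rot: [3.142, 0.001, 0.34]
ft_force: [-0.7, 0.6, 2.2]
opening: 0.003
grip_force: 0.9
```

Request:
step_arm --plan '[[[0,0,0.3,0,-1],[0,0,0.6,0,-1],[0,0,0.6,0,-1]]]'

```text
t: 6.12
eef_pos: [494.7, 308.5, 31.8]
tcp_rot: [3.141, 0.001, 0.339]
ft_force: [-0.3, 0.6, 1.9]
opening: 0.005
grip_force: 1.1
```

Request:
step_arm --plan '[[[0,0,0.4,0,-1],[0,0,0.4,0,-1]]]'

```text
t: 6.28
eef_pos: [495.1, 308.5, 31.3]
tcp_rot: [3.141, 0.0, 0.339]
ft_force: [-2.5, -0.4, 2.9]
opening: 0.003
grip_force: 1.3
```

Request:
step_arm --plan '[[[0,0,0.4,0,-1],[0,0,0.8,0,-1],[0,0,0.8,0,-1]]]'

```text
t: 6.53
eef_pos: [495.4, 308.4, 30.4]
tcp_rot: [3.141, 0.0, 0.339]
ft_force: [-0.8, -0.6, 3.0]
opening: 0.005
grip_force: 1.5
```

Request:
step_arm --plan '[[[0,0,0.4,0,-1],[0,0,0.8,0,-1],[0,0,0.8,0,-1]]]'

```text
t: 6.78
eef_pos: [495.5, 308.4, 29.8]
tcp_rot: [3.141, -0.0, 0.339]
ft_force: [-1.2, -2.5, 4.5]
opening: 0.004
grip_force: 2.3
```

Request:
step_arm --plan '[[[0,0,0.4,0,-1],[0,0,0.4,0,-1]]]'

```text
t: 6.95
eef_pos: [495.5, 308.4, 29.6]
tcp_rot: [3.141, -0.0, 0.339]
ft_force: [-0.9, -3.2, 8.3]
opening: 0.003
grip_force: 3.8
```

Request:
step_arm --plan '[[[0,0,0,0,-1],[0,0,-2,0,-1],[0,0,-5,0,-1],[0,0,-30,0,-1],[-10,20,-65,0,-1],[-19,50,-95,0,-1],[-27,85,-120,0,0],[-36,120,-140,0,1]]]'

```text
t: 7.62
eef_pos: [501.3, 185.7, 169.5]
tcp_rot: [3.141, -0.002, 0.341]
ft_force: [1.2, 0.5, -0.1]
opening: 0.094
grip_force: 0.0
```

Request:
step_arm --plan '[[[-10,39,-2,0,1],[-20,78,-5,0,1],[-27,105,-8,0,1],[-32,125,-10,0,1],[-34,131,-10,0,1],[-34,131,-10,0,1]]]'

```text
t: 8.12
eef_pos: [512.9, 50.4, 177.8]
tcp_rot: [3.141, -0.001, 0.337]
ft_force: [-0.3, -0.2, 0.4]
opening: 0.506
grip_force: 0.0
```

```bash
python3 - <<'E'
from h import *
s=env.state();c=env.get_calibration("wrist");np.savez("w2.npz",K=c["K"],extrinsics=c["extrinsics"])
im=env.read_camera("wrist");cv2.imwrite("pics/w2.png",im);print(s["eef_pos"],s["tcp_rot"])
cv2.imwrite("pics/w2.png",cv2.resize(im[0:240,160:480],None,fx=2.5,fy=2.5,interpolation=cv2.INTER_CUBIC))
E
```

```text
[512.86811143  50.4016275  177.75729966] [ 3.14132027e+00 -5.98017784e-04  3.36941842e-01]
```

View pics/w2.png

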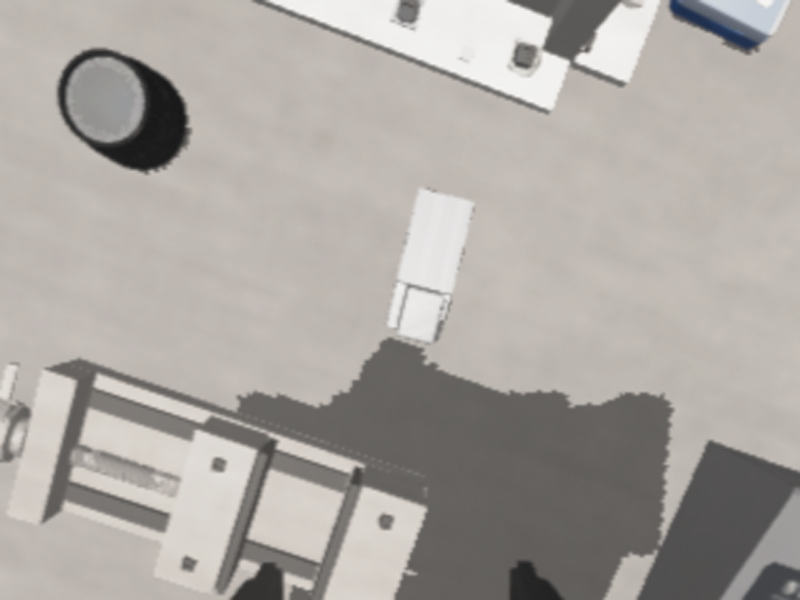

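The shim is clear: nose corners (420,188) and (474,201), tab top centre about (423,314). All of these are in the crop, scale 2.5, offset 160.

```bash
python3 - <<'E'
from h import *
c=dict(np.load("w2.npz"))
f=lambda x,y,z:px("wrist",160+(x+.5)/2.5-.5,(y+.5)/2.5-.5,z,c)
n=f(447,194.5,1);t=f(423,314,42);t2=f((407+450)/2,290,42);tl=f(390,328,6)
print("nose",n,"tab",t,"tabfront",t2,"tail left",tl, f(420,188,1.5),f(474,201,1.5))
d=n-t;print(np.hypot(*d[:2]),"yaw",np.arctan2(d[1],d[0])); a=f(420,188,1.5)-tl;print("edge yaw",np.arctan2(a[1],a[0]),np.hypot(*a[:2]))
E
```

```text
nose [613.7  64.2   1. ] tab [569.3  59.6  42. ] tabfront [577.8  60.5  42. ] tail left [558.4  68.4   6. ] [612.4  74.9   1.5] [614.9  53.5   1.5]
44.63765226801257 yaw 0.10323528917309616
edge yaw 0.11979402275275544 54.389796837274545
```

```bash
python3 - <<'E'
from h import *
c=dict(np.load("w2.npz"))
f=lambda x,y,z:px("wrist",160+(x+.5)/2.5-.5,(y+.5)/2.5-.5,z,c)
for z in(40,80,100):print(z,"box",f(710,440,z),"vise",f(427,490,z),"column",f(545,50,z))
p=np.array([569.3,59.6]);y=.11;s=env.state();d=p-s["eef_pos"][:2];w=s["tcp_rot"][2]
print("tool",np.cos(w)*d[0]+np.sin(w)*d[1],np.sin(w)*d[0]-np.cos(w)*d[1],np.degrees(w-y),s["eef_pos"],s["opening"])
q=lambda x,yy,z:proj("scene",np.array([x,yy,z]))
print(q(*f(710,440,80)),q(*f(710,440,60)),q(*f(710,440,40)))
E
```

```text
40 box [561.3 -56.7  40. ] vise [508.5  36.1  40. ] column [663.4  50.3  40. ]
80 box [563.9 -39.8  80. ] vise [517.9  41.   80. ] column [652.7  53.4  80. ]
100 box [565.2 -31.3 100. ] vise [522.6  43.5 100. ] column [647.4  54.9 100. ]
tool 56.11241703610474 11.108507841853209 13.059345837827873 [512.67826569  51.47710052 177.60804611] 0.5496102664790811
[362.40620088 144.59747794] [364.47857472 150.80803283] [366.47391626 156.86595579]
```

```bash
python3 - <<'E'
from h import *
c=dict(np.load("w2.npz"))
f=lambda x,y,z:px("wrist",160+(x+.5)/2.5-.5,(y+.5)/2.5-.5,z,c)
for z in(0,10):
  print(z,[f(*p,z).tolist() for p in[(548,110),(545,48),(570,60),(625,83),(255,0)]])
  print([px("scene",*p,z).tolist() for p in[(255,185),(316,166),(252,189)]])
print(env.get_calibration("wrist")["extrinsics"][2])
E
```

```text
0 [[655.1, 38.4, 0.0], [674.7, 47.4, 0.0], [674.0, 37.0, 0.0], [673.5, 14.4, 0.0], [654.2, 154.6, 0.0]]
[[708.9, 222.2, 0.0], [684.6, 22.1, -0.0], [695.0, 241.6, 0.0]]
10 [[653.0, 39.4, 10.0], [672.0, 48.2, 10.0], [671.3, 38.1, 10.0], [670.8, 16.1, 10.0], [652.1, 152.3, 10.0]]
[[691.3, 233.6, 10.0], [667.5, 38.1, 10.0], [677.7, 252.6, 10.0]]
[ 2.42117854e-01  8.59111339e-02  9.66435834e-01 -4.84145786e+02]
```

```bash
python3 - <<'E'
from h import *
a=cv2.imread("pics/scene0.png")[60:210,190:390];b=cv2.imread("pics/w2.png")[:150,380:800]
cv2.imwrite("pics/b.png",cv2.resize(a,None,fx=4,fy=4,interpolation=cv2.INTER_CUBIC))
E
```

```text
(no output)
```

View pics/b.png

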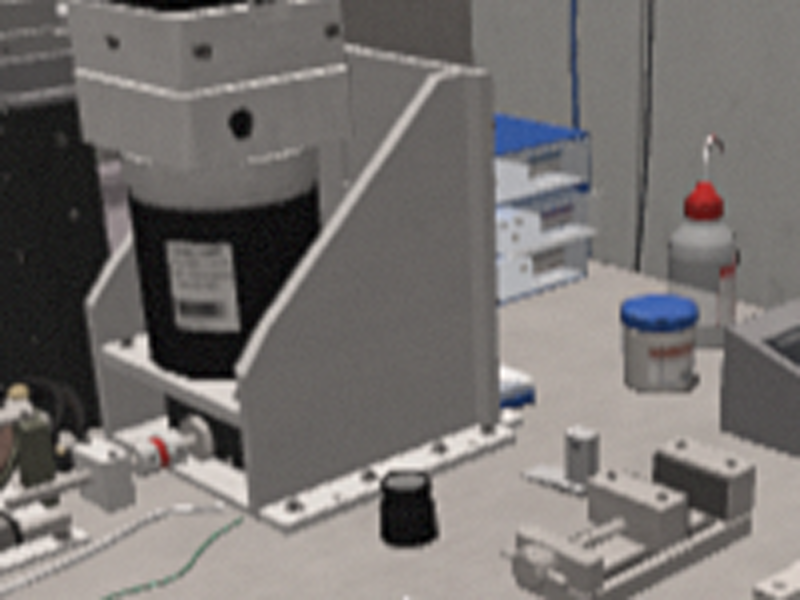

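Request:
step_arm --plan '[[[15,3,15,6,-0.2],[35,7,40,13,-0.2],[56,11,70,13,-0.2],[56,11,90,13,-0.2],[56,11,110,13,-0.2],[56,11,118,13,-0.2],[56,11,118,13,-0.2]]]'

```text
t: 8.75
eef_pos: [568.0, 61.1, 57.8]
tcp_rot: [-3.141, 0.003, 0.114]
ft_force: [-0.5, -0.2, -0.6]
opening: 0.395
grip_force: 0.0
```

Request:
step_arm --plan '[[[1,1,10,0,-0.2],[1,1,20,0,-0.2],[1,1,30,0,-0.2],[1,1,38,0,-0.2],[1,1,43,0,-0.2],[1,1,45,0,-0.2],[1,1,45,0,-0.2],[1,1,45,0,-0.2]]]'

```text
t: 9.42
eef_pos: [570.3, 58.9, 14.8]
tcp_rot: [3.141, -0.0, 0.112]
ft_force: [-0.5, -1.0, 0.3]
opening: 0.399
grip_force: 0.0
```

Request:
step_arm --plan '[[[0,0,0,0,-1],[0,0,0,0,-1],[0,0,0,0,-1],[0,0,0,0,-1],[0,0,0,0,-1],[0,0,0,0,-1]]]'

```text
t: 9.92
eef_pos: [570.2, 58.9, 14.8]
tcp_rot: [3.141, -0.0, 0.112]
ft_force: [-0.3, 0.0, 2.7]
opening: 0.149
grip_force: 30.0
```

Request:
step_arm --plan '[[[0,0,-15,0,-1],[-5,0,-45,0,-1],[-15,-10,-75,-7,-1],[-25,-30,-100,-14,-1],[-32,-55,-100,-21,-1],[-38,-80,-100,-28,-1],[-42,-110,-100,-35,-1],[-42,-140,-100,-42,-1]]]'

```text
t: 10.58
eef_pos: [511.7, 194.2, 114.9]
tcp_rot: [3.142, 0.0, 0.851]
ft_force: [0.8, 0.2, -0.8]
opening: 0.141
grip_force: 30.0
```

Request:
step_arm --plan '[[[9,-10,0,-7,-1],[18,-20,0,-14,-1],[27,-30,0,-21,-1],[34,-38,0,-28,-1],[38,-42.4,0,-35,-1],[38,-42.4,0,-42,-1],[38,-42.4,0,-49,-1],[38,-42.4,0,-56,-1]]]'

```text
t: 11.25
eef_pos: [506.0, 250.0, 114.5]
tcp_rot: [-3.141, 0.0, 1.829]
ft_force: [-1.3, -0.2, -0.8]
opening: 0.147
grip_force: 30.0
```

Request:
step_arm --plan '[[[0,0,0,-5,-1],[0,0,20,-5,-1],[0,0,40,-5,-1],[0,0,50,-5,-1],[0,0,50,-5,-1]]]'

```text
t: 11.67
eef_pos: [505.3, 249.5, 62.7]
tcp_rot: [-3.138, 0.0, 1.91]
ft_force: [0.3, 0.0, -1.1]
opening: 0.146
grip_force: 30.0
```

```bash
python3 - <<'E'
from h import *
s=env.state();c=env.get_calibration("wrist");np.savez("w3.npz",K=c["K"],extrinsics=c["extrinsics"])
im=env.read_camera("wrist");print(s["eef_pos"],s["tcp_rot"],s["opening"],s["grip_force"])
cv2.imwrite("pics/w3.png",cv2.resize(im[0:260,160:480],None,fx=2.3,fy=2.3,interpolation=cv2.INTER_CUBIC))
E
```

```text
[505.25030823 249.49870782  62.69926737] [-3.13794921e+00  1.17429277e-04  1.90995871e+00] 0.1461287582533226 29.99494045972824
```

View pics/w3.png

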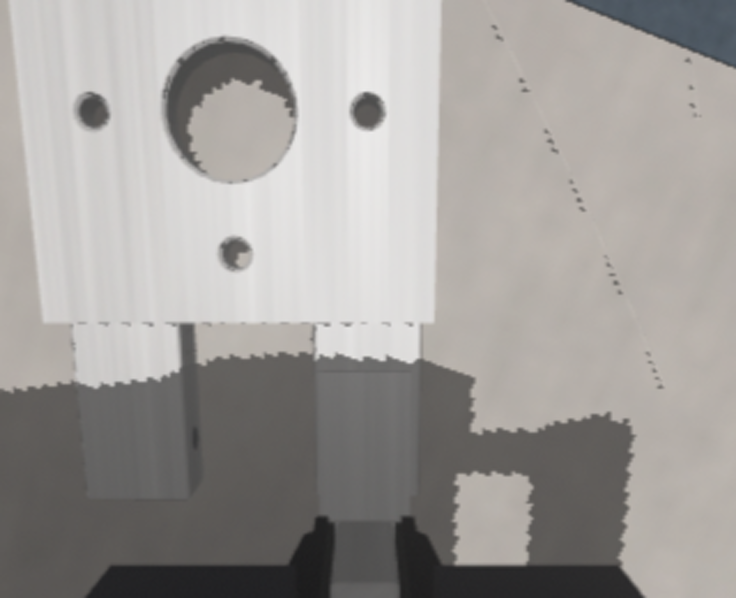

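The view shows the near plate edge at row 322 (crop) and the low block's ledge below it between columns 314 and 420. The shim nose line is at row 372, columns 317–417.

```bash
python3 - <<'E'
from h import *
c=dict(np.load("w3.npz"))
f=lambda x,y,z:px("wrist",160+(x+.5)/2.3-.5,(y+.5)/2.3-.5,z,c)
w=1.91;tcp=np.array([505.25,249.5])
def T(p): d=p[:2]-tcp; return np.round([np.cos(w)*d[0]+np.sin(w)*d[1],np.sin(w)*d[0]-np.cos(w)*d[1]],1)
zb=62.7-14.8
for n,x,y,z in[("edgeL",42,322,32),("edgeR",435,322,32),("blkL",315,330,17),("blkR",420,340,17),("lblkL",73,330,20),("lblkR",180,330,20),("lblkendL",87,497,20),("lblkendR",188,497,20),("noseL",317,372,zb+1.5),("noseR",417,372,zb+1.5),("tabfrontL",330,520,zb+6),("hole",230,110,32),("hL",92,111,32),("hR",367,111,32),("hB",235,253,32)]: print(n,f(x,y,z),T(f(x,y,z)))
E
```

```text
edgeL [409.7 271.8  32. ] [ 52.8 -82.7]
edgeR [504.9 305.4  32. ] [52.8 18.3]
blkL [476.1 291.4  17. ] [ 49.2 -13.5]
blkR [504.4 298.4  17. ] [46.4 15.5]
lblkL [413.8 269.7  20. ] [ 49.5 -79.5]
lblkR [441.4 279.5  20. ] [ 49.5 -50.2]
lblkendL [429.2 224.3  20. ] [  1.5 -80.1]
lblkendR [456.8 234.1  20. ] [  1.6 -50.8]
noseL [480.6 286.   49.4] [ 42.6 -11.1]
noseR [503.1 294.   49.4] [42.7 12.8]
tabfrontL [495.2 253.2  53.9] [ 6.8 -8.2]
hole [440.6 336.2  32. ] [103.3 -32.1]
hL [409.4 324.9  32. ] [103.  -65.3]
hR [471.7 346.9  32. ] [103.    0.8]
hB [451.5 304.7  32. ] [ 69.9 -32.3]
```

Request:
step_arm --plan '[[[0,0,8,0,-1],[0,0,16,0,-1],[0,0,22,0,-1],[0,0,26,0,-1],[0,0,28,0,-1],[0,0,28,0,-1],[0,0,28,0,-1]]]'

```text
t: 12.3
eef_pos: [506.3, 249.9, 36.7]
tcp_rot: [3.142, 0.0, 1.91]
ft_force: [-0.0, 0.4, -1.0]
opening: 0.144
grip_force: 30.0
```

Request:
step_arm --plan '[[[0,-1,2,0,-1],[0,-1,3.5,0,-1],[0,-1,4,0,-1],[0,-1,4,0,-1]]]'

```text
t: 12.63
eef_pos: [505.3, 249.5, 32.6]
tcp_rot: [-3.142, 0.0, 1.91]
ft_force: [0.5, 0.2, -0.2]
opening: 0.146
grip_force: 30.0
```

Request:
step_arm --plan '[[[0,0,0.4,0,-1],[0,0,0.4,0,-1]]]'

```text
t: 12.8
eef_pos: [505.3, 249.6, 32.2]
tcp_rot: [3.142, 0.0, 1.91]
ft_force: [-0.3, 0.4, -0.5]
opening: 0.148
grip_force: 30.0
```

Request:
step_arm --plan '[[[0,0,0.4,0,-1],[0,0,0.4,0,-1]]]'

```text
t: 12.97
eef_pos: [505.3, 249.5, 31.8]
tcp_rot: [-3.142, 0.0, 1.91]
ft_force: [-0.5, -0.9, -1.1]
opening: 0.146
grip_force: 30.0
```

Request:
step_arm --plan '[[[0,0,0.4,0,-1],[0,0,0.4,0,-1]]]'

```text
t: 13.13
eef_pos: [505.3, 249.6, 31.6]
tcp_rot: [3.141, 0.0, 1.91]
ft_force: [-1.4, -1.4, 1.0]
opening: 0.144
grip_force: 30.0
```

Request:
step_arm --plan '[[[0,0,0.3,0,-1],[0,0,0.3,0,-1]]]'

```text
t: 13.3
eef_pos: [505.3, 249.5, 31.6]
tcp_rot: [3.141, 0.0, 1.91]
ft_force: [-2.1, -0.5, 6.1]
opening: 0.14
grip_force: 30.0
```

Request:
step_arm --plan '[[[0,0,0.3,0,-1],[0,0,0.3,0,-1]]]'

```text
t: 13.47
eef_pos: [505.3, 249.5, 31.5]
tcp_rot: [3.141, 0.0, 1.91]
ft_force: [-2.0, -1.5, 9.3]
opening: 0.145
grip_force: 30.0
```

Request:
step_arm --plan '[[[0,0,-0.8,0,-1],[3,0,-0.8,0,-1],[7,0,-0.8,0,-1],[11,0,-0.8,0,-1],[14,0,-0.8,0,-1],[15,0,-0.8,0,-1],[15,0,-0.8,0,-1],[15,0,-0.6,0,-1]]]'

```text
t: 14.13
eef_pos: [500.2, 264.0, 31.6]
tcp_rot: [3.141, -0.0, 1.91]
ft_force: [-2.9, 2.7, 6.2]
opening: 0.147
grip_force: 30.0
```

Request:
step_arm --plan '[[[0,0,0,0,-1],[0,0,0,0,-0.2],[0,0,0,0,-0.2],[0,0,0,0,-0.2],[0,0,0,0,-0.2]]]'

```text
t: 14.55
eef_pos: [500.3, 263.5, 31.3]
tcp_rot: [-3.141, 0.0, 1.91]
ft_force: [-0.4, 0.3, 0.2]
opening: 0.362
grip_force: 0.0
```

Request:
step_arm --plan '[[[-5,0,0,0,-0.2],[-12,0,0,0,-0.2],[-20,0,0,0,-0.2],[-26,0,0,0,-0.2],[-26,0,3,0,-1],[-26,0,6,0,-1],[-26,0,6,0,-1],[-26,0,6,0,-1]]]'

```text
t: 15.22
eef_pos: [508.8, 239.2, 25.1]
tcp_rot: [-3.141, 0.0, 1.91]
ft_force: [0.9, 0.1, 0.8]
opening: 0.173
grip_force: 0.0
```

Request:
step_arm --plan '[[[0,0,0,0,-1],[0,0,0,0,-1],[0,0,0,0,-1]]]'

```text
t: 15.47
eef_pos: [508.9, 239.4, 25.5]
tcp_rot: [3.142, 0.0, 1.91]
ft_force: [-0.3, 0.6, -0.3]
opening: 0.012
grip_force: 0.0
```

```bash
python3 - <<'E'
from h import *
s=env.state();c=env.get_calibration("wrist");np.savez("w4.npz",K=c["K"],extrinsics=c["extrinsics"])
im=env.read_camera("wrist");print(s["eef_pos"],s["tcp_rot"],s["opening"],s["ft_force"])
cv2.imwrite("pics/w4.png",cv2.resize(im[60:260,160:480],None,fx=2.5,fy=2.5,interpolation=cv2.INTER_CUBIC))
E
```

```text
[508.89564969 239.35810547  25.50038798] [3.14150510e+00 1.06796460e-04 1.91037673e+00] 0.012355041116275804 [-0.34536157  0.58519773 -0.28903571]
```

View pics/w4.png

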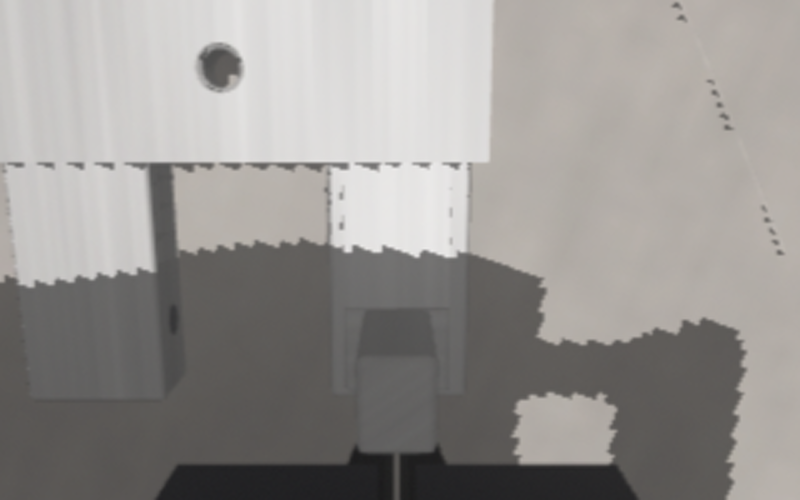

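The shim lies flat and on the block's centre line, with its nose under the plate. Next I push on the back of its tab.

Request:
step_arm --plan '[[[2,0,0,0,-1],[4,0,0,0,-1],[6,0,0,0,-1],[8,0,0,0,-1],[9,0,0,0,-1],[9,0,0,0,-1]]]'

```text
t: 16.02
eef_pos: [505.8, 247.9, 25.4]
tcp_rot: [3.142, 0.0, 1.91]
ft_force: [-0.4, -0.1, -0.2]
opening: 0.003
grip_force: 0.0
```

Request:
step_arm --plan '[[[0.5,0,0,0,-1],[1,0,0,0,-1],[1.5,0,0,0,-1],[1.5,0,0,0,-1]]]'

```text
t: 16.35
eef_pos: [505.4, 249.1, 25.4]
tcp_rot: [3.142, 0.0, 1.91]
ft_force: [-0.3, -0.3, 0.3]
opening: 0.004
grip_force: 0.0
```

Request:
step_arm --plan '[[[0.5,0,0,0,-1],[1,0,0,0,-1],[1,0,0,0,-1]]]'

```text
t: 16.6
eef_pos: [505.1, 250.1, 25.4]
tcp_rot: [-3.142, 0.0, 1.91]
ft_force: [0.0, 0.2, -0.9]
opening: 0.003
grip_force: 0.0
```

Request:
step_arm --plan '[[[0.4,0,0,0,-1],[0.8,0,0,0,-1],[0.8,0,0,0,-1]]]'

```text
t: 16.85
eef_pos: [504.8, 250.8, 25.4]
tcp_rot: [-3.142, 0.0, 1.91]
ft_force: [-0.3, -0.1, -0.8]
opening: 0.007
grip_force: 0.0
```

Request:
step_arm --plan '[[[0.3,0,0,0,-1],[0.6,0,0,0,-1],[0.6,0,0,0,-1]]]'

```text
t: 17.1
eef_pos: [504.6, 251.3, 25.4]
tcp_rot: [-3.142, 0.0, 1.91]
ft_force: [0.9, -0.5, -0.1]
opening: 0.002
grip_force: 0.1
```

Request:
step_arm --plan '[[[0.3,0,0,0,-1],[0.5,0,0,0,-1],[0.5,0,0,0,-1]]]'

```text
t: 17.35
eef_pos: [504.5, 251.7, 25.4]
tcp_rot: [3.142, 0.0, 1.91]
ft_force: [1.1, -1.8, -0.5]
opening: 0.003
grip_force: 0.9
```

Request:
step_arm --plan '[[[0.2,0,0,0,-1],[0.2,0,0,0,-1]]]'

```text
t: 17.52
eef_pos: [504.5, 251.9, 25.5]
tcp_rot: [3.142, 0.0, 1.91]
ft_force: [1.3, -2.5, 1.0]
opening: 0.001
grip_force: 1.3
```

Request:
step_arm --plan '[[[0,0,0,0,-1]]]'

```text
t: 17.6
eef_pos: [504.5, 251.9, 25.4]
tcp_rot: [3.142, 0.0, 1.91]
ft_force: [1.6, -2.3, 0.5]
opening: 0.006
grip_force: 1.4
```

Request:
step_arm --plan '[[[0.2,0,0,0,-1],[0.2,0,0,0,-1]]]'

```text
t: 17.77
eef_pos: [504.4, 252.1, 25.5]
tcp_rot: [3.142, 0.0, 1.91]
ft_force: [1.8, -3.5, 1.0]
opening: 0.005
grip_force: 1.9
```

Request:
step_arm --plan '[[[0,0,0,0,-1]]]'

```text
t: 17.85
eef_pos: [504.4, 252.1, 25.4]
tcp_rot: [-3.142, 0.0, 1.91]
ft_force: [1.1, -4.3, 0.9]
opening: 0.003
grip_force: 2.0
```

Request:
step_arm --plan '[[[-1,0,0,0,-1],[-5,0,0,0,-1],[-6,0,-20,0,-1],[-6,0,-45,0,-1],[10,3,-48,0,-1],[35,7,-48,0,-1],[55,10,-45,0,-1],[57,10,-30,0,-1]]]'

```text
t: 18.52
eef_pos: [495.3, 312.3, 57.3]
tcp_rot: [3.137, -0.001, 1.912]
ft_force: [1.0, -0.0, 0.3]
opening: 0.006
grip_force: 0.0
```

Request:
step_arm --plan '[[[0,0,10,0,-1],[0,0,17,0,-1],[0,0,20,0,-1],[0,0,21,0,-1],[0,0,21,0,-1]]]'

```text
t: 18.93
eef_pos: [495.0, 308.7, 34.3]
tcp_rot: [-3.141, 0.0, 1.909]
ft_force: [0.2, -0.2, 0.5]
opening: 0.002
grip_force: 0.0
```

```bash
python3 - <<'E'
from h import *
s=env.state();print(s["eef_pos"],s["tcp_rot"],s["opening"],s["ft_force"])
im=env.read_camera("scene")[160:300,210:370];a=cv2.resize(im,None,fx=4,fy=4,interpolation=cv2.INTER_CUBIC)
cv2.imwrite("pics/s5.png",a)
E
```

```text
[495.04619047 308.73516603  34.30968745] [-3.14119810e+00  1.05549617e-04  1.90919176e+00] 0.0024747385677046756 [ 0.24821692 -0.20226446  0.47156783]
```

View pics/s5.png

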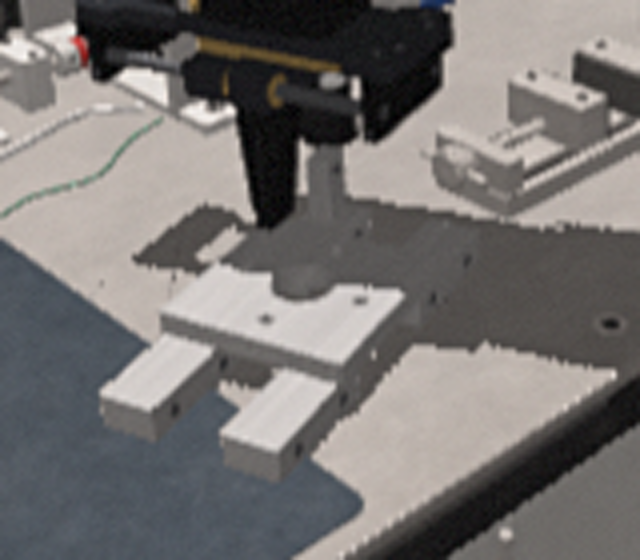

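The shim tab stands upright behind the fingers, at about (325,185) in the crop, and the plate looks level. Pressing now.

Request:
step_arm --plan '[[[0,0,1,0,-1],[0,0,2,0,-1],[0,0,2.3,0,-1],[0,0,2.3,0,-1]]]'

```text
t: 19.32
eef_pos: [495.0, 309.2, 32.3]
tcp_rot: [3.141, 0.0, 1.91]
ft_force: [0.2, 0.1, 0.1]
opening: 0.008
grip_force: 0.4
```

Request:
step_arm --plan '[[[0,0,0.3,0,-1],[0,0,0.3,0,-1]]]'

```text
t: 19.48
eef_pos: [494.9, 309.2, 32.3]
tcp_rot: [3.141, 0.0, 1.91]
ft_force: [0.4, -1.5, 5.1]
opening: 0.006
grip_force: 2.6
```

Request:
step_arm --plan '[[[0,0,0.25,0,-1],[0,0,0.25,0,-1],[0,0,0.25,0,-1]]]'

```text
t: 19.73
eef_pos: [495.0, 309.2, 32.2]
tcp_rot: [3.141, 0.0, 1.91]
ft_force: [-1.1, -1.6, 7.2]
opening: 0.004
grip_force: 3.7
```

Request:
step_arm --plan '[[[0,0,0,0,-1],[0,0,0,0,-1]]]'

```text
t: 19.9
eef_pos: [495.0, 309.2, 32.2]
tcp_rot: [3.141, 0.0, 1.91]
ft_force: [-1.5, -2.3, 8.0]
opening: 0.006
grip_force: 3.7
```

Request:
step_arm --plan '[[[0,0,-0.5,0,-1],[0,0,-3,0,-1],[0,0,-15,0,-1],[0,0,-40,0,-1],[0,0,-70,0,-1],[0,0,-95,0,-1],[0,0,-100,0,-1],[0,0,-100,0,-1]]]'

```text
t: 20.57
eef_pos: [495.4, 309.7, 133.9]
tcp_rot: [3.138, -0.0, 1.91]
ft_force: [-0.1, 0.6, -0.4]
opening: 0.005
grip_force: 0.0
```

```bash
python3 - <<'E'
from cell import env
s=env.state();print(s["eef_pos"],s["ft_force"]);print(env.job_done())
E
```

```text
[495.43014577 309.67535267 133.92789477] [-0.10215416  0.58934582 -0.39912792]
the job is handed in; nothing more can be done
None
```

The low corner was corner_2, which sank about 2.5 mm when pressed. The shim is seated under it with a push of about 4 N, the corner then held firm at 8 N, and I handed the job in at about 20.6 s; no verdict came back.

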